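# Check the pressure of a brazed test piece with a stick gauge

## Task

Check the pressure in the brazed copper test piece that has the slim brass valve stem: take the stick gauge from its round holder, press it squarely down over the stem until it is almost or fully home, so that the pressure pushes the white rod out of its top, and hold it there for about two seconds. Then lift it off and stand the gauge upright in its holder again.

Things in the scene. Friction and masses are not known exactly. Their poses are not given: they have to be found in the camera images.
- gauge_center (a point): Middle (half-way up, on the axis, z up) of the loose stick gauge: upright aluminium cylinder 40 mm wide, 80 tall, ~0.22 kg, grip it here at any yaw. Its black rubber nose (46 wide, 16 high) has a mouth 34 mm wide, open below; 10 mm up inside is a sprung pad carrying the white rod. The rod's end stands 4 mm over the top at rest, at most 24 mm. It starts upright in its holder.
- gauge_rod (a joint): How far the gauge's rod is pushed out, in m: 0 at rest, at most 0.020. The hidden pressure (7 to 9 N on the pin) pushes it out 12 to 19 mm as the gauge is pressed home, the pin sinking by the rest (up to 8 mm). A 500 N/m spring returns the rod when the gauge comes off.
- valve_top (a point): Top of the 6 mm pin in the right piece's valve stem (fixed, z up), 107 mm above the bench. Below: 10 mm of pin, 22 mm of brass stem 12 mm thick, then a flat 46 mm hexagonal shoulder. Gauge centre 30 mm above this point: pad meets pin; 8 mm above: nose lands on shoulder, home, taking about 10 N. Of the like pieces ~20 cm beside it one ends in a round cap, one in a cock with a cross lever.
- holder_floor (a point): Middle of the inner floor (z up) of the gauge's holder, a low round black dish fixed to the bench, 84 mm wide over the rim, 14 high, floor 4 thick; inside 60 mm wide at the floor, 76 at the rim. The gauge stands in it with its centre 40 mm above this point.
Things that resemble listed ones, but are neither listed nor needed, are in the scene too. Leave any red look-alike of the part that bears gauge_center alone.

How it is judged:
On the way:
1. the gauge is pressed upright onto the valve stem with its rod at least 8 mm out, for 1.2 s (value of joint gauge_rod above 0.008 m and horizontal distance between gauge_center and valve_top below 0.02 m and z of gauge_center in the frame of valve_top between 0 and 0.025 m and angle between gauge_center's own z axis and vertical below 0.21 rad), for 1.2 s.
At the end, for the whole second after the job is handed in: the gauge stands upright (within 10 degrees) on the floor of its holder, its centre within 15 mm of the holder's middle and within 6 mm of the standing height, released, with the rod back in (under 4 mm) (horizontal distance between gauge_center and holder_floor below 0.015 m and angle between gauge_center's own z axis and vertical below 0.17 rad and z of gauge_center in the frame of holder_floor between 0.034 and 0.046 m and value of joint gauge_rod below 0.004 m); the robot touches nothing.
It also fails if it takes over 48 s, if anything falls off the work surface, if the arm or the gripper's body presses on something with over 40 N, if the wrist force passes 120 N, or if a joint passes its speed limit or range.

## Robot

A 6-joint arm with a two-finger parallel gripper is mounted at the origin on the work surface. World frame = base frame: x ahead of the robot, y to its left, z up, the work surface at z = 0. Lengths are in m, angles in rad, forces in N, time in s.
With the tool pointing down it reaches from about 0.375 to 0.975 m from the base axis. Payload 3.8 kg.
Tool frame: the origin (TCP) lies midway between the tips of the shut fingers; the grasp point (between the pads) lies 19 mm behind it; z points along the fingers, y is the line along which they close (so a half turn about z gives the same grasp; the last joint's range is limited). The gripper opens to 85 mm and grips with 20 to 120 N. Pads are 22 mm wide; open, the fingers measure 114 mm over their backs; the gripper's body (76 mm by 85 mm) begins 54 mm behind the grasp point. The pads swing forward as they close: fully open they stand 13 mm farther back than shut.
Start: joints at [1.217, 0.264, 1.604, -0, 1.274, -0.037], TCP at [0.21, 0.641, 0.231] pointing down, gripper open.
Joint ranges: [-2.63, 2.63], [-0.94, 2.18], [0.31, 2.57], [-1.31, 4.45], [0, 2.66], [-2.55, 2.55]. Speed limits (rad/s): [2.57, 2.57, 3.14, 3.14, 3.14, 3.14].

## Interface

Orientations are given as a rotation vector (axis times angle).
In Python, from workcell import bot gives the robot as it stands.
- The arm moves only by the tool step_arm, never from a script. Its argument "motion" is a list of rows, each a list of 5 numbers: the finger opening in cm, from 0 to 8.54, then the shift along the tool's x, y, z in cm, then the turn about the tool's z in degrees. In form: [[claw, dx, dy, dz, twist], ...]. A call has 1 to 20 rows; each row is the pose to reach, as a shift and turn from the pose commanded when the call began, along the tool's axes at that moment; what a row does not reach only later rows make up. A row lasts 1/10 s, in which the tool goes at most 50 mm and 8.59 degrees, less where a joint would pass 70% of its speed; a pose out of reach is approached as far as the arm can. A call with a gripper value outside its range is refused whole. The fingers move at their own pace and stop on an object; "force" is the grip in N (left out, the last holds). Time passes only in rows, so rows that repeat a pose let the fingers close. It gives the time, the measured TCP pose, the force, the opening and the grip force at its end, in the units of the state.
- bot.read_state(): the state, without advancing time (a new reading comes with each control period).
- bot.read_camera(name): name is "scene" or "top" or "wrist"; returns (picture, depth): 420x560x3 uint8, red, green, blue; 420x560 float32, m along the optical axis (not along the pixel's ray), 0 where there is no reading.
- bot.calibration(name): a dict with "mtx" (3x3 intrinsics, pixels), "origin" and "orientation" of the camera in the world; the wrist camera has in their place "T_tool_cam" (4x4, takes a point from camera to tool coordinates, whose origin is the TCP and whose axes are the flange's). Camera axes: x right, y up, looking along -z (the intrinsics and any distortion apply to the point x, -y, -z); pixel columns grow to the right and rows downward; lengths in m; the calibration is good to about 2 mm. A picture is of the moment at which its call begins: read the wrist's pose just before it. calibration takes no time and is no camera call.
- bot.finish_job(): hands the job in; it is judged then, once.
The state is a dict: "time": time; "q": joint angles; "joint_vel": joint speeds; "joint_torque": joint torques, N m; "tool_pos": TCP position; "tcp_rot": TCP orientation; "wrist_force": force on the tool from outside, world axes, zero at the start; "torque": the same for the moment, N m; "width": opening from 0.0 (shut) to 1.0 (fully open); "grip_force": force on a finger pad.
Only numpy, scipy, OpenCV 4.12 (cv2) and the standard library are available. Lean on these libraries where they do the work, as an engineer would, in place of code of your own. Each camera call takes 0.05 s, during which the arm holds its last target. There are 200 camera calls.

## Working session

There is one attempt and no reset: what is moved stays moved. The work goes in short steps, Python scripts to look and compute and a tool call to move; the robot and the scene stay as the last step left them, time stands still between calls to the robot, and variables do not carry over. Pictures are saved under pics/ and viewed, at most 10 in all, crops included, and the job is handed in when it is done.

Besides the shell and the picture viewer there is one more tool, called as name(argument=value, ...) on one line, values as JSON. step_arm: Moves the arm, as the interface text tells. Its arguments: {"type":"object","properties":{"motion":{"type":"array","items":{"type":"array","items":{"type":"number"}}},"force":{"type":"number"}},"required":["motion"]}

```bash
mkdir -p pics; cat > h.py <<'E'
import numpy as np, cv2
from workcell import bot
from scipy.spatial.transform import Rotation as R
def cal(n):
    c=bot.calibration(n); return c
def pose(n,st=None):
    c=bot.calibration(n)
    if n=="wrist":
        T=np.eye(4);T[:3,:3]=R.from_rotvec(st["tcp_rot"]).as_matrix();T[:3,3]=st["tool_pos"]
        T=T@np.array(c["T_tool_cam"]);return np.array(c["mtx"]),T[:3,:3],T[:3,3]
    o=np.array(c["orientation"]);Rm=R.from_rotvec(o).as_matrix() if o.shape==(3,) else o
    return np.array(c["mtx"]),Rm,np.array(c["origin"])
def cloud(d,P):
    K,Rm,t=P;v,u=np.mgrid[:d.shape[0],:d.shape[1]]
    p=np.stack([(u-K[0,2])/K[0,0]*d,-(v-K[1,2])/K[1,1]*d,-d],-1)
    return p@Rm.T+t
def ray(u,v,z,P):
    K,Rm,t=P;r=Rm@np.array([(u-K[0,2])/K[0,0],-(v-K[1,2])/K[1,1],-1]);return t+r*(z-t[2])/r[2]
E
python3 - <<'E'
from h import *
s=bot.read_state();print(s)
for n in("scene","top"):
    c=bot.calibration(n);print(n,c)
    im,d=bot.read_camera(n);cv2.imwrite(f"pics/{n}.png",im[:,:,::-1]);np.savez(f"{n}.npz",im=im,d=d)
print(bot.calibration("wrist"))
E
```

```text
{'time': 0.0, 'q': array([ 1.21710180e+00,  2.64741750e-01,  1.60536900e+00, -5.51639220e-06,
        1.27369247e+00, -3.69322490e-02]), 'joint_vel': array([-5.30802295e-04,  2.34624081e-03, -6.51182797e-05,  1.34495430e-03,
       -1.15904806e-03,  6.25458017e-04]), 'joint_torque': array([-9.88453394e-05, -5.15133977e+01, -3.67311180e+01, -1.07200851e-04,
        1.31877878e-02,  4.81003951e-06]), 'tool_pos': array([0.21002951, 0.640729  , 0.22997241]), 'tcp_rot': array([-0.49542176, -3.10185222,  0.00340747]), 'wrist_force': array([0.34620441, 0.0805333 , 0.26898978]), 'torque': array([ 0.03423357, -0.01201994,  0.02897468]), 'grip_force': 0.0, 'width': 0.9991097061730584}
scene {'mtx': array([[484.8429459 ,   0.        , 284.0713076 ],
       [  0.        , 484.8429459 , 209.90534715],
       [  0.        ,   0.        ,   1.        ]]), 'origin': array([0.84268429, 0.30607927, 0.83904315]), 'orientation': array([0.27443891, 0.63049015, 2.26438132])}
top {'mtx': array([[481.30227887,   0.        , 279.28822214],
       [  0.        , 481.30227887, 204.60701421],
       [  0.        ,   0.        ,   1.        ]]), 'origin': array([ 0.33476423, -0.00763263,  0.87564691]), 'orientation': array([ 0.20251002, -0.19391631, -1.51366969])}
{'mtx': array([[349.41267902,   0.        , 280.80704674],
       [  0.        , 349.41267902, 209.72706846],
       [  0.        ,   0.        ,   1.        ]]), 'T_tool_cam': array([[ 2.18353055e-04,  9.64121816e-01,  2.65460122e-01,
         6.74453256e-02],
       [ 9.99999976e-01, -2.11012164e-04, -5.61727265e-05,
         9.21534641e-04],
       [ 1.85796352e-06,  2.65460127e-01, -9.64121839e-01,
        -1.42305943e-01],
       [ 0.00000000e+00,  0.00000000e+00,  0.00000000e+00,
         1.00000000e+00]])}
```

View pics/scene.png

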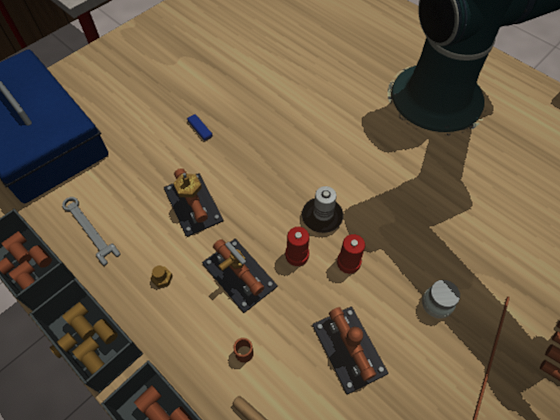

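View pics/top.png

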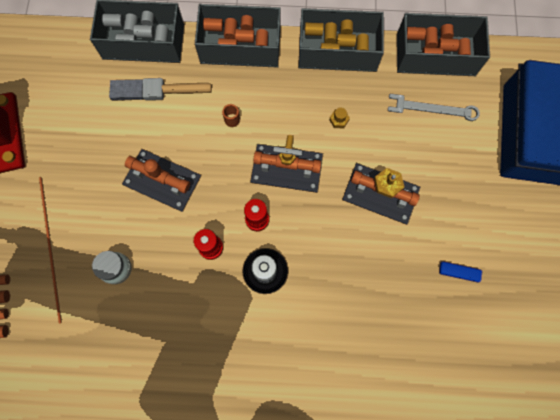

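The pieces in the scene view:
- (190,190): hexagonal brass shoulder with a slim stem. This fits the description.
- (235,258): cross lever, so it is the cock.
- (354,337): round cap.

The aluminium cylinder in the black dish at (323,205) is the gauge. The two red cylinders are look-alikes, and the grey one at (440,297) stands in no dish. I'll confirm with a crop and measure.

```bash
python3 - <<'E'
from h import *
S=np.load("scene.npz");T=np.load("top.npz")
a=cv2.resize(S["im"][155:245,150:240],(400,400),interpolation=2);b=cv2.resize(T["im"][150:230,340:430],(400,400),interpolation=2)
cv2.imwrite("pics/crop.png",np.hstack([a,b])[:,:,::-1])
for n,D,vb,gb in(("scene",S,(155,245,150,240),(170,240,290,355)),("top",T,(150,230,335,430),(240,305,235,300))):
    P=pose(n);C=cloud(D["d"],P)
    c=C[vb[0]:vb[1],vb[2]:vb[3]];im=D["im"][vb[0]:vb[1],vb[2]:vb[3]].astype(int)
    m=c[...,2]>.085;ys,xs=np.nonzero(m&(D["d"][vb[0]:vb[1],vb[2]:vb[3]]>0))
    for lo,hi in((.066,.08),(.08,.1),(.1,.12)):
        k=(c[...,2]>lo)&(c[...,2]<hi);
        if k.any(): print(n,"valve",lo,k.sum(),c[k].mean(0),c[k].min(0),c[k].max(0),np.argwhere(k).mean(0)+[vb[0],vb[2]])
    c=C[gb[0]:gb[1],gb[2]:gb[3]]
    for lo,hi in((.009,.018),(.02,.06),(.079,.0875),(.0875,.1)):
        k=(c[...,2]>lo)&(c[...,2]<hi)
        if k.any(): print(n,"gauge",lo,k.sum(),c[k].mean(0),c[k].min(0),c[k].max(0))
    z=C[...,2];print("bench",np.median(z[D["d"]>0]))
E
```

```text
scene valve 0.066 428 [ 0.59314032 -0.18183929  0.07468323] [ 0.56588803 -0.21148261  0.06627864] [ 0.61675297 -0.16134481  0.07980403] [185.22897196 187.79439252]
scene valve 0.08 66 [ 0.60159196 -0.14510774  0.09223309] [ 0.58560332 -0.19220977  0.08012533] [ 0.63347302 -0.02213704  0.09964207] [195.01515152 196.36363636]
scene valve 0.1 15 [ 0.59175423 -0.18492733  0.10535968] [ 0.58966888 -0.18909923  0.10011442] [ 0.59437723 -0.1820083   0.1096152 ] [174.46666667 184.53333333]
scene gauge 0.009 315 [0.4378911  0.02743791 0.0135226 ] [ 0.39185761 -0.01823253  0.00901099] [0.47397245 0.06491677 0.01791176]
scene gauge 0.02 251 [0.44326056 0.03285924 0.03791575] [0.41645194 0.0045286  0.02002582] [0.45408907 0.04738444 0.05975985]
scene gauge 0.079 535 [0.47217449 0.03956455 0.08299379] [0.41066327 0.00593419 0.07901783] [0.54481379 0.12216921 0.08737503]
scene gauge 0.0875 32 [0.43273285 0.02558023 0.08891994] [0.42499964 0.018934   0.0875446 ] [0.45053182 0.0409115  0.09214275]
bench 0.001100335433146471
top valve 0.066 561 [ 0.59198149 -0.18673047  0.07392811] [ 0.56759822 -0.21
[... 235 characters left out ...]
.78723404]
top valve 0.1 13 [ 0.59275658 -0.18753455  0.10521926] [ 0.59044897 -0.19030913  0.10008634] [ 0.59566831 -0.18518965  0.10867658] [176.46153846 393.38461538]
top gauge 0.009 471 [0.43571648 0.02233984 0.0124028 ] [ 0.39577097 -0.01901462  0.0090294 ] [0.47672271 0.0635897  0.01799469]
top gauge 0.02 67 [0.41917403 0.01731251 0.04084719] [0.41244002 0.00047667 0.0200448 ] [0.44037729 0.04119594 0.05994009]
top gauge 0.079 434 [0.4336858  0.02220016 0.08333417] [0.41511214 0.0034916  0.07923108] [0.45359879 0.04174577 0.0873814 ]
top gauge 0.0875 17 [0.43458968 0.02221093 0.08852278] [0.42929284 0.01846469 0.08770395] [0.43930787 0.02682956 0.08976894]
bench -0.00027366194950639855
```

View pics/crop.png

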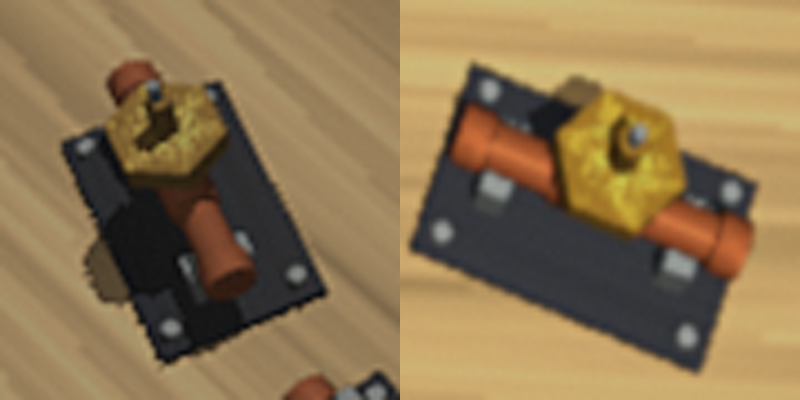

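The crop confirms the valve piece: slim stem and pin at scene (185,175) and top (393.5,176.6).

```bash
cat >> h.py <<'E'
def delta(target,st):
    return R.from_rotvec(st["tcp_rot"]).as_matrix().T@(np.array(target)-st["tool_pos"])*100
E
python3 - <<'E'
from h import *
print("pin",ray(184.7,174.8,.107,pose("scene")),ray(393.5,176.6,.107,pose("top")))
D=np.load("top.npz");C=cloud(D["d"],pose("top"));hsv=cv2.cvtColor(D["im"],cv2.COLOR_RGB2HSV)
print("white rod top",ray(265,267,.088,pose("top")))
for b in((180,235,180,230),(190,240,235,275)):
    c=C[b[0]:b[1],b[2]:b[3]];k=(c[...,2]>.06)&(c[...,2]<.1);print("red",c[k].min(0),c[k].max(0),c[k].mean(0))
s=bot.read_state();M=R.from_rotvec(s["tcp_rot"]).as_matrix();print(M)
print(delta([.435,.0225,.20],s))
E
```

```text
pin [ 0.59258771 -0.18303489  0.107     ] [ 0.59192901 -0.18730964  0.107     ]
white rod top [0.43273613 0.02000298 0.088     ]
red [0.48366796 0.10789987 0.07519449] [0.49379228 0.14141182 0.0825948 ] [0.48799939 0.12461378 0.07885862]
red [0.51181962 0.02386966 0.0612659 ] [0.5500314  0.06189852 0.08632855] [0.52963589 0.04244018 0.07844379]
[[-9.50266852e-01  3.11436161e-01 -6.54428867e-04]
 [ 3.11436847e-01  9.50264966e-01 -1.89360827e-03]
 [ 3.21427359e-05 -2.00324643e-03 -9.99997993e-01]]
[-40.63424099 -51.7439406    3.11148049]
```

step_arm(motion=[[8.5,-40.6,-51.7,3,117],[8.5,-40.6,-51.7,3,117],[8.5,-40.6,-51.7,3,117],[8.5,-40.6,-51.7,3,117],[8.5,-40.6,-51.7,3,117],[8.5,-40.6,-51.7,3,117],[8.5,-40.6,-51.7,3,117],[8.5,-40.6,-51.7,3,117],[8.5,-40.6,-51.7,3,117],[8.5,-40.6,-51.7,3,117],[8.5,-40.6,-51.7,3,117],[8.5,-40.6,-51.7,3,117],[8.5,-40.6,-51.7,3,117],[8.5,-40.6,-51.7,3,117],[8.5,-40.6,-51.7,3,117],[8.5,-40.6,-51.7,3,117]], force=60)

```text
time: 1.7
tool_pos: [0.4346, 0.0238, 0.2009]
tcp_rot: [-2.902, -1.2, 0.001]
wrist_force: [-1.0, -0.0, 0.3]
width: 0.996
grip_force: 0.0
```

```bash
python3 - <<'E'
from h import *
s=bot.read_state();im,d=bot.read_camera("wrist");cv2.imwrite("pics/w1.png",im[:,:,::-1])
print(s["time"],s["tool_pos"],s["q"]);P=pose("wrist",s);C=cloud(d,P)
near=np.hypot(C[...,0]-.435,C[...,1]-.0225)<.05
for lo,hi in((.010,.016),(.08,.086),(.0865,.092)):
    k=near&(C[...,2]>lo)&(C[...,2]<hi)
    if k.any():
        pt=C[k][:,:2].astype(np.float32);(c,r)=cv2.minEnclosingCircle(pt);print(lo,k.sum(),C[k].mean(0),c,r)
E
```

```text
1.7 [0.43455064 0.02383374 0.20089765] [-2.87643412e-03 -1.81163091e-01  2.12342306e+00  5.66452446e-04
  1.20032809e+00  7.83507970e-01]
0.01 1222 [0.44150632 0.02917435 0.01281672] (0.43551385402679443, 0.023724790662527084) 0.041436854749917984
0.08 1780 [0.43454785 0.02475927 0.08349704] (0.433822363615036, 0.023882893845438957) 0.019987042993307114
0.0865 177 [0.43387742 0.02411125 0.0876758 ] (0.4320816397666931, 0.02227671444416046) 0.004730002023279667
```

View pics/w1.png

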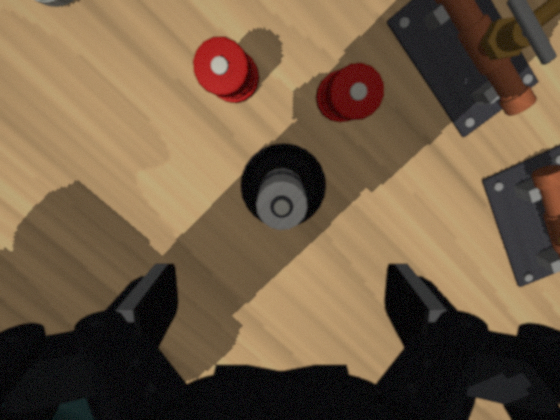

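The dish centre is at (285,185) with the gauge top at (282,205), between the fingers. The red ones at (220,65) and (352,90) are clear. I'm descending to grip slightly above centre so the rod has room.

step_arm(motion=[[8.5,0,0,5,0],[8.5,0,0,10,0],[8.5,0,0,14,0],[8.5,0,0,16.2,0],[8.5,0,0,16.2,0],[3,0,0,16.2,0],[3,0,0,16.2,0],[3,0,0,16.2,0],[3,0,0,16.2,0],[3,0,0,16.2,0],[3,0,0,16.2,0],[3,0,0,16.2,0]], force=60)

```text
time: 2.95
tool_pos: [0.4368, 0.024, 0.0414]
tcp_rot: [2.904, 1.198, 0.006]
wrist_force: [-1.8, 1.6, 7.4]
width: 0.454
grip_force: 59.6
```

step_arm(motion=[[3,0,0,0,0],[3,0,0,-3,0],[3,0,0,-7,0],[3,0,0,-12,0],[3,0,0,-15,0],[3,0,0,-15,0],[3,0,0,-15,0]])

```text
time: 3.65
tool_pos: [0.4353, 0.0236, 0.1901]
tcp_rot: [2.903, 1.198, 0.003]
wrist_force: [0.4, 0.1, -2.9]
width: 0.453
grip_force: 60.9
```

```bash
python3 - <<'E'
from h import *
s=bot.read_state();print(s)
T=R.from_rotvec(s["tcp_rot"]).as_matrix();print(T[:,2])
for n in("wrist","top","scene"):
    im,d=bot.read_camera(n);P=pose(n,s);C=cloud(d,P);cv2.imwrite(f"pics/g_{n}.png",im[:,:,::-1])
    near=(np.hypot(C[...,0]-s["tool_pos"][0],C[...,1]-s["tool_pos"][1])<.03)
    for lo in np.arange(.13,.27,.01):
        k=near&(C[...,2]>lo)&(C[...,2]<lo+.01)
        if k.sum()>5: print(n,lo.round(3),k.sum(),C[k].mean(0).round(4),C[k].min(0).round(4),C[k].max(0).round(4))
E
```

```text
{'time': 3.65, 'q': array([-3.05840606e-03, -1.72592360e-01,  2.13698811e+00, -5.24760848e-05,
        1.17493026e+00,  7.85116101e-01]), 'joint_vel': array([-0.00124205,  0.03192   ,  0.05050352,  0.00108697,  0.00044423,
        0.00029141]), 'joint_torque': array([-1.40363809e-03, -2.84500158e+01, -3.87559497e+01, -4.63755467e-03,
       -1.07146441e-01, -8.20578007e-04]), 'tool_pos': array([0.43530133, 0.02355195, 0.19005486]), 'tcp_rot': array([2.9032592 , 1.19788463, 0.00325695]), 'wrist_force': array([ 0.43516553,  0.10210817, -2.88672952]), 'torque': array([-0.02740275,  0.01281894, -0.0117896 ]), 'grip_force': 60.8585000038147, 'width': 0.45329314279345895}
[ 2.26648822e-03 -5.53498284e-05 -9.99997430e-01]
wrist 0.15 225 [0.4462 0.0366 0.1568] [0.4234 0.0115 0.1526] [0.4554 0.0459 0.1599]
wrist 0.16 1136 [0.4436 0.0341 0.167 ] [0.4165 0.0054 0.16  ] [0.4555 0.0459 0.17  ]
wrist 0.17 426 [0.4447 0.0347 0.1751] [0.4268 0.0132 0.17  ] [0.4527 0.0426 0.1799]
wrist 0.18 474 [0.4446 0.0347 0.1853] [0.4229 0.0131 0.18  ] [0.4531 0.043  0.19  ]
wrist 0.19 884 [0.4441 0.0333 0.1953] 
[... 1545 characters left out ...]
[0.4575 0.0503 0.1999]
scene 0.2 140 [0.4423 0.0288 0.2048] [ 0.4182 -0.0015  0.2001] [0.4585 0.0496 0.21  ]
scene 0.21 139 [0.443  0.0288 0.2151] [ 0.4196 -0.0009  0.2101] [0.4597 0.0504 0.2199]
scene 0.22 206 [0.4367 0.0304 0.2264] [0.4094 0.0066 0.22  ] [0.4601 0.0502 0.23  ]
scene 0.23 264 [0.4338 0.0258 0.2324] [0.4117 0.0062 0.23  ] [0.4621 0.0501 0.2398]
scene 0.24 81 [0.4496 0.0137 0.2436] [ 0.4223 -0.0047  0.2401] [0.4628 0.051  0.25  ]
scene 0.25 54 [0.4494 0.0206 0.2565] [ 0.4274 -0.0036  0.2508] [0.4615 0.0521 0.26  ]
scene 0.26 126 [0.444 0.031 0.265] [0.4272 0.0069 0.26  ] [0.4628 0.0525 0.2699]
scene 0.27 125 [0.4429 0.0328 0.275 ] [0.4204 0.0105 0.2701] [0.4615 0.052  0.2799]
```

step_arm(motion=[[3,-0.4,3,0,0],[3,-1,7,0,0],[3,-1.7,12,0,0],[3,-2.4,17,0,0],[3,-3,21.5,0,0],[3,-3.4,24.5,0,0],[3,-3.6,25.9,0,0],[3,-3.6,25.9,0,0],[3,-3.6,25.9,0,0],[3,-3.6,25.9,0,0]])

```text
time: 4.8
tool_pos: [0.5909, -0.1839, 0.1884]
tcp_rot: [-2.902, -1.199, 0.002]
wrist_force: [-0.4, 0.2, -2.8]
width: 0.455
grip_force: 61.3
```

```bash
python3 - <<'E'
from h import *
s=bot.read_state();print(s["time"],s["tool_pos"],s["tcp_rot"],s["wrist_force"],s["q"])
im,d=bot.read_camera("wrist");C=cloud(d,pose("wrist",s));cv2.imwrite("pics/w2.png",im[:,:,::-1])
hsv=cv2.cvtColor(im,cv2.COLOR_RGB2HSV)
near=(np.hypot(C[...,0]-s["tool_pos"][0],C[...,1]-s["tool_pos"][1])<.03)&(abs(C[...,2]-s["tool_pos"][2]-.0432)<.0025)&(hsv[...,2]>60)
pt=C[near];print(len(pt),pt.mean(0),cv2.minEnclosingCircle(pt[:,:2].astype(np.float32)))
out=[im]
im2,d2=bot.read_camera("scene");c=im2[100:250,110:310]
cv2.imwrite("pics/w2b.png",np.hstack([im[:,:,::-1][:300,180:380],cv2.resize(c,(400,300))[:,:,::-1]]))
E
```

```text
4.8 [ 0.59090932 -0.18387174  0.18844807] [-2.90177972e+00 -1.19916395e+00  2.30311595e-03] [-0.36559642  0.21146139 -2.83009566] [-3.42113951e-01  1.90152099e-01  1.77421519e+00  3.79283853e-04
  1.17951750e+00  4.44782576e-01]
6795 [ 0.59149507 -0.18231726  0.23076133] ((0.594440758228302, -0.17988181114196777), 0.02440047264099121)
```

View pics/w2b.png

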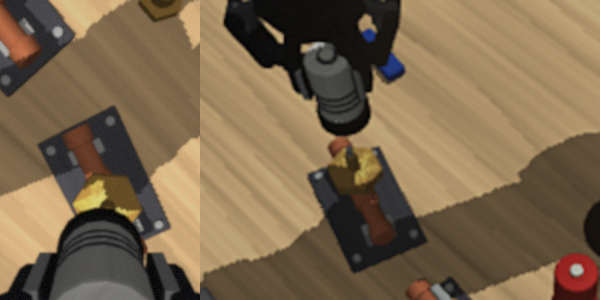

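The nose hangs directly over the hex stem in both views. I'll fix the small offset after fitting the nose circle.

```bash
python3 - <<'E'
from h import *
from scipy.optimize import least_squares
s=bot.read_state();print(s["tool_pos"])
for n in("wrist","scene"):
    im,d=bot.read_camera(n);C=cloud(d,pose(n,s));z=C[...,2]-s["tool_pos"][2]
    near=np.hypot(C[...,0]-s["tool_pos"][0],C[...,1]-s["tool_pos"][1])<.035
    for lo,hi,r in((-.036,-.023,.023),(-.019,-.008,.020)):
        p=C[near&(z>lo)&(z<hi)]
        f=least_squares(lambda c:np.hypot(p[:,0]-c[0],p[:,1]-c[1])-r,s["tool_pos"][:2],loss="soft_l1",f_scale=.001)
        print(n,lo,len(p),f.x,np.median(abs(f.fun)))
    h=(abs(C[...,2]-.075)<.006)&(np.hypot(C[...,0]-.592,C[...,1]+.185)<.04);print("hex",n,C[h].mean(0),h.sum())
    if n=="scene":print("nose bot",C[(z<-.02)&near][:,2].min())
E
```

```text
[ 0.59138446 -0.18403734  0.18921043]
wrist -0.036 580 [ 0.58831136 -0.1850601 ] 0.00015119359306863152
wrist -0.019 423 [ 0.58857469 -0.18512756] 0.00015151813065459804
hex wrist [ 0.60054231 -0.18066065  0.07460943] 1877
scene -0.036 118 [ 0.5859645  -0.18541952] 0.0005993009297738817
scene -0.019 96 [ 0.58627494 -0.18536449] 0.0005196231209583929
hex scene [ 0.59266858 -0.18243289  0.07524768] 407
nose bot 0.0016800314362497293
```

step_arm(motion=[[3,0.35,0.35,0,0],[3,0.35,0.35,2,0],[3,0.35,0.35,4,0],[3,0.35,0.35,5,0],[3,0.35,0.35,5.5,0],[3,0.35,0.35,6,0],[3,0.35,0.35,6.5,0],[3,0.35,0.35,7,0],[3,0.35,0.35,7,0]], force=80)

```text
time: 5.9
tool_pos: [0.5975, -0.1854, 0.12]
tcp_rot: [2.904, 1.198, 0.001]
wrist_force: [-4.0, 2.1, 5.0]
width: 0.451
grip_force: 81.1
```

step_arm(motion=[[3,0,0,0.3,0],[3,0,0,0.6,0],[3,0,0,0.7,0],[3,0,0,0.7,0],[3,0,0,0.7,0],[3,0,0,0.7,0]])

```text
time: 6.5
tool_pos: [0.5976, -0.1854, 0.114]
tcp_rot: [2.903, 1.198, 0.002]
wrist_force: [-4.4, 2.4, 7.2]
width: 0.453
grip_force: 81.1
```

```bash
python3 - <<'E'
from h import *
s=bot.read_state();print(s["tool_pos"],s["wrist_force"])
im,d=bot.read_camera("wrist");C=cloud(d,pose("wrist",s));z=C[...,2]-s["tool_pos"][2]
im2,d2=bot.read_camera("scene")
cv2.imwrite("pics/w3.png",np.hstack([im[120:420,180:380],cv2.resize(im2[100:250,110:310],(400,300))])[:,:,::-1])
C2=cloud(d2,pose("scene"))
for n,c in(("w",C),("s",C2)):
    k=np.hypot(c[...,0]-.594,c[...,1]+.186)<.012;zz=c[k][:,2];print(n,np.histogram(zz,bins=np.arange(.14,.21,.005)))
E
```

```text
[ 0.59760722 -0.18544827  0.11397403] [-4.408113    2.43138035  7.20981231]
w (array([   0,    0,    7, 2487,  302,  355,  305,  295,    0,    0,    0,
          0,    0]), array([0.14 , 0.145, 0.15 , 0.155, 0.16 , 0.165, 0.17 , 0.175, 0.18 ,
       0.185, 0.19 , 0.195, 0.2  , 0.205]))
s (array([ 0,  0,  1, 70, 12, 10,  8,  7,  0,  1,  4,  0,  3]), array([0.14 , 0.145, 0.15 , 0.155, 0.16 , 0.165, 0.17 , 0.175, 0.18 ,
       0.185, 0.19 , 0.195, 0.2  , 0.205]))
```

View pics/w3.png

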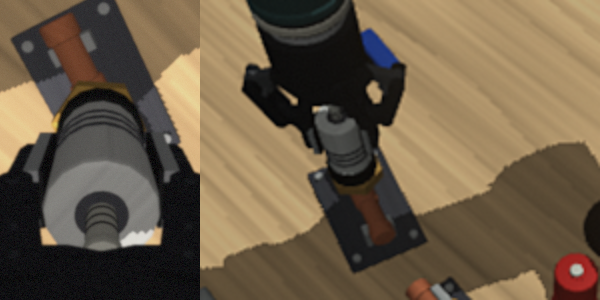

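The gauge top is at z≈0.158 and the rod end at z≈0.179, so the rod is out about 17 mm. In the wrist view the gauge sits on the hex shoulder. I'll hold.

step_arm(motion=[[3,0,0,0,0],[3,0,0,0,0],[3,0,0,0,0],[3,0,0,0,0],[3,0,0,0,0],[3,0,0,0,0],[3,0,0,0,0],[3,0,0,0,0],[3,0,0,0,0],[3,0,0,0,0],[3,0,0,0,0],[3,0,0,0,0],[3,0,0,0,0],[3,0,0,0,0],[3,0,0,0,0],[3,0,0,0,0],[3,0,0,0,0],[3,0,0,0,0]])

```text
time: 8.4
tool_pos: [0.5976, -0.1855, 0.114]
tcp_rot: [2.903, 1.198, 0.002]
wrist_force: [-4.5, 2.1, 6.4]
width: 0.452
grip_force: 81.1
```

step_arm(motion=[[3,0,0,-1,0],[3,0,0,-2.5,0],[3,0,0,-4.5,0],[3,0,0,-6.5,0],[3,0,0,-8,0],[3,0,0,-8,0],[3,0,0,-8,0]])

```text
time: 9.1
tool_pos: [0.5972, -0.1855, 0.1924]
tcp_rot: [2.904, 1.198, 0.001]
wrist_force: [0.1, 0.4, -2.3]
width: 0.453
grip_force: 81.0
```

```bash
cat > fit.py <<'E'
from h import *
from scipy.optimize import least_squares
s=bot.read_state();print(s["time"],s["tool_pos"],s["tcp_rot"],s["wrist_force"])
im,d=bot.read_camera("wrist");C=cloud(d,pose("wrist",s));z=C[...,2]-s["tool_pos"][2]
near=np.hypot(C[...,0]-s["tool_pos"][0],C[...,1]-s["tool_pos"][1])<.035
for lo,hi,r in((-.036,-.023,.023),(-.019,-.008,.020)):
    p=C[near&(z>lo)&(z<hi)]
    f=least_squares(lambda c:np.hypot(p[:,0]-c[0],p[:,1]-c[1])-r,s["tool_pos"][:2],loss="soft_l1",f_scale=.001)
    g=f.x;print(lo,len(p),g,np.median(abs(f.fun)))
k=np.hypot(C[...,0]-g[0],C[...,1]-g[1])<.018
top=C[k&(abs(z-.043)<.004)][:,2];print("gauge top",np.median(top))
M=R.from_rotvec(s["tcp_rot"]).as_matrix();print("delta to holder cm",M.T@np.array([.4355-g[0],.0235-g[1],.044-(np.median(top)-.04)])*100)
E
python3 fit.py
```

```text
9.1 [ 0.59719821 -0.18548443  0.19236805] [2.90365519e+00 1.19813176e+00 7.00564970e-04] [ 0.08799996  0.35700456 -2.25867204]
-0.036 583 [ 0.59412772 -0.18648015] 0.00016540417762034992
-0.019 418 [ 0.59437727 -0.18655197] 0.00014239294893408916
gauge top 0.23475542279948142
delta to holder cm [  3.54438283 -26.10586413  15.06092075]
```

step_arm(motion=[[3,0.4,-3,0,0],[3,0.9,-7,0,0],[3,1.6,-12,0,0],[3,2.3,-17,0,0],[3,2.9,-21.5,0,0],[3,3.3,-24.6,0,0],[3,3.5,-26.1,0,0],[3,3.5,-26.1,1,0],[3,3.5,-26.1,4,0],[3,3.5,-26.1,7,0],[3,3.5,-26.1,9,0],[3,3.5,-26.1,9,0],[3,3.5,-26.1,9,0]])

```text
time: 10.45
tool_pos: [0.438, 0.0236, 0.1016]
tcp_rot: [-2.904, -1.197, 0.003]
wrist_force: [-0.0, 0.5, -2.1]
width: 0.45
grip_force: 81.4
```

```bash
python3 fit.py
```

```text
10.45 [0.43795843 0.02363855 0.10160929] [-2.90422620e+00 -1.19711313e+00  2.62570475e-03] [-0.0035802   0.49488817 -2.08122523]
-0.036 573 [0.43484115 0.02260273] 0.00016197948917080762
-0.019 412 [0.43510695 0.02254552] 0.0001381595749077296
gauge top 0.1440566533288366
delta to holder cm [ 0.10370537 -0.034444    6.00555826]
```

step_arm(motion=[[3,0.1,0,2,0],[3,0.1,0,4,0],[3,0.1,0,5,0],[3,0.1,0,5.5,0],[3,0.1,0,5.8,0],[3,0.1,0,5.9,0],[3,0.1,0,5.9,0],[3,0.1,0,5.9,0]], force=30)

```text
time: 11.3
tool_pos: [0.4392, 0.0251, 0.0439]
tcp_rot: [2.904, 1.198, 0.002]
wrist_force: [-0.3, -0.2, -1.7]
width: 0.452
grip_force: 81.4
```

step_arm(motion=[[3,0,0,0.1,0],[3,0,0,0.2,0],[3,0,0,0.3,0],[3,0,0,0.3,0],[3,0,0,0.3,0]])

```text
time: 11.8
tool_pos: [0.439, 0.0251, 0.0415]
tcp_rot: [2.904, 1.198, 0.0]
wrist_force: [-4.0, 0.3, 8.8]
width: 0.453
grip_force: 82.2
```

Contact with the floor. Releasing and retreating.

step_arm(motion=[[5,0,0,-0.1,0],[5,0,0,-0.1,0],[5,0,0,-0.1,0],[7,0,0,-0.1,0],[8.5,0,0,-0.1,0],[8.5,0,0,-0.1,0],[8.5,0,0,-0.1,0],[8.5,0,0,-2,0],[8.5,0,0,-5,0],[8.5,0,0,-9,0],[8.5,0,0,-13,0],[8.5,0,0,-16,0],[8.5,0,0,-16,0],[8.5,0,0,-16,0]])

```text
time: 13.2
tool_pos: [0.4391, 0.0251, 0.201]
tcp_rot: [2.903, 1.198, 0.003]
wrist_force: [0.1, -0.1, -0.4]
width: 0.997
grip_force: 0.0
```

```bash
python3 - <<'E'
from h import *
s=bot.read_state();im,d=bot.read_camera("wrist");cv2.imwrite("pics/w4.png",im[:,:,::-1])
print(s["time"],s["tool_pos"],s["grip_force"],s["wrist_force"]);C=cloud(d,pose("wrist",s))
near=np.hypot(C[...,0]-.435,C[...,1]-.0225)<.05
for lo,hi in((.010,.016),(.08,.086),(.0865,.11)):
    k=near&(C[...,2]>lo)&(C[...,2]<hi)
    if k.any():print(lo,k.sum(),C[k].mean(0),C[k][:,2].max(),cv2.minEnclosingCircle(C[k][:,:2].astype(np.float32)))
E
```

```text
13.2 [0.43905461 0.02505655 0.20100575] 0.0 [ 0.08070572 -0.14682905 -0.44271684]
0.01 1249 [0.44033769 0.02876159 0.0128248 ] 0.015919856303931557 ((0.43536096811294556, 0.023724131286144257), 0.04154503345489502)
0.08 1778 [0.4370086  0.02542956 0.08348022] 0.085841617432663 ((0.4360755383968353, 0.024628855288028717), 0.02002536505460739)
0.0865 168 [0.43629552 0.02473989 0.08763007] 0.0889936992869984 ((0.4350401759147644, 0.02317969501018524), 0.005115537438541651)
```

View pics/w4.png

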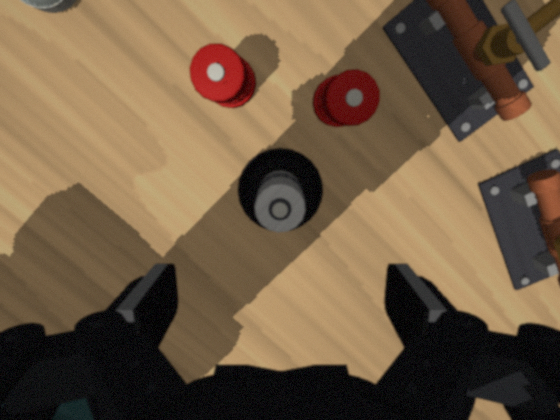

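The gauge stands upright at (280,208), within 2 mm of the dish centre, with its rod back in and the gripper clear.

```bash
python3 -c "
from workcell import bot
print(bot.finish_job())"
```

```text
the job is handed in; nothing more can be done
None
```

I pressed the gauge onto the slim-stem valve with its rod out about 17 mm, held it there for about 2 s, stood it upright in its holder again with the rod back in, and handed the job in at about 13 s; no verdict came back.

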